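Release the ratchet and lower the hold-down arm

TASK

The yellow hold-down arm of the bench fixture is propped up by its ratchet. With a fingertip, press the red pawl tab down as far as it goes so that the pawl comes free of the teeth, then push the arm down by its black crossbar, past the teeth, until its pad sits on the rubber foot in the white nest; leave the arm down and the pawl free. Do not lean on the arm while the pawl is still in the teeth, never raise the arm, and leave the other things on the bench where they are.

Things in the scene. Friction and masses are not known exactly. Their poses are not given: they have to be found in the camera images.
- fixture: Hold-down fixture bolted to the bench; steel base 340 x 110 x 12 mm. Origin: centre of its underside; x runs from the pawl tab (-x) to the arm's crossbar (+x), z up. All moves in its x-z plane, y=0. Arm hinge pin at x=-25, z=85 mm; pawl pin at x=-110, z=142 mm between blue cheeks (28 mm long in x, 38 mm wide, top z=150). White nest with rubber foot at x=65, top z=54 mm.
- holdarm (a joint): Angle (rad) of the yellow arm above level: 0 = fully down, pad on the rubber foot (hard stop); 0.72 to 0.86 at the start; 0.98 upper stop. A stiff hinge: with the pawl free, 3 to 6 N down on the crossbar lowers it slowly, and it stays where it is left. With the pawl in, a tooth of the steel wheel (130 mm across) stops it after at most 0.15 rad.
- pawl (a joint): Angle (rad) of the red pawl: 0 = nose down in the teeth (start), 0.35 = tab fully pressed (hard stop). Above 0.12 the nose is clear of the teeth. A stiff pin, no spring: 2 to 4 N on the tab moves it, and it stays where it is left.
- tab (a point): Centre of the top face of the pawl's red thumb tab, 42 x 42 mm, 6 mm thick, 55 mm beyond the pawl pin on the side away from the arm (fixture x=-165, z=165 mm with the pawl in). Pressed down it swings about the pin: at full press it is about 20 mm lower and 4 mm farther from the pin. Free space beneath.
- crossbar (a point): Centre of the black crossbar at the arm's free end: a cylinder 24 mm across, 100 mm long, level along the fixture's y axis, 190 mm from the arm's hinge pin. 210 to 229 mm above the bench at the start; at fixture x=165, z=85 mm when the arm is down. The arm bar is 16 mm square.
- foot_a: Loose bystander: black rubber machine foot (28 mm across, 12 mm thick) with a steel stud standing up, 45 mm tall, beside the fixture. Origin: centre of its underside.
- foot_b: Loose bystander: a second rubber foot like the first, on the other side of the fixture. Origin: centre of its underside.
- collar: Loose bystander: steel collar, 40 mm across, 14 mm high, beside the fixture. Origin: centre of its underside.
- oil_bottle: Loose bystander: white bottle with a blue cap, 52 mm across, 150 mm tall. Origin: centre of its underside.
- screwdriver: Loose bystander: orange-handled screwdriver lying on the bench. Origin: its middle at the underside.
- spanner: Loose bystander: steel spanner lying on the bench. Origin: its middle at the underside.

How it is judged:
On the way, in this order (a step that is already met when the one before it is completed fails the run):
1. the pawl is pressed free while the arm is still up (value of joint pawl above 0.2 rad and value of joint holdarm above 0.5 rad), for 0.2 s.
2. the arm is pushed down past the teeth onto the rubber foot (value of joint holdarm below 0.04 rad), for 0.2 s.
At the end, for the whole second after the job is handed in: The arm rests fully down (within 0.04 rad of its stop) and the pawl is still free of the teeth (above 0.15 rad) (value of joint holdarm below 0.04 rad and value of joint pawl above 0.15 rad); the robot touches nothing.
It fails at once if the arm is leaned on (over 12 N) while the pawl is in the teeth (value of joint pawl below 0.1 rad and contact force between any of the fingers, the arm and holdarm above 12 N).
It fails at once if the arm is raised towards its upper stop (value of joint holdarm above 0.9 rad).
It fails at once if another thing on the bench is knocked, lifted or moved (over 20 mm) (distance of any of foot_a, foot_b, collar, oil_bottle, screwdriver, spanner from where it was at the start of the episode above 0.02 m).
It also fails if it takes over 40 s, if anything falls off the work surface, if the arm or the gripper's body presses on something with over 40 N, if the wrist force passes 120 N, or if a joint passes its speed limit or range.

ROBOT

A 7-joint arm with a two-finger parallel gripper is mounted at the origin on the work surface. World frame = base frame: x ahead of the robot, y to its left, z up, the work surface at z = 0. Lengths are in m, angles in rad, forces in N, time in s.
With the tool pointing down it reaches from about 0.4 to 0.85 m from the base axis. Payload 10.4 kg.
Tool frame: the origin (TCP) lies midway between the tips of the shut fingers; the grasp point (between the pads) lies 19 mm behind it; z points along the fingers, x is the direction in which the jaws open and shut, and the axes are right-handed (so a half turn about z gives the same grasp; the last joint's range is limited). The gripper opens to 85 mm and grips with 20 to 120 N. Pads are 22 mm wide; open, the fingers measure 114 mm over their backs; the gripper's body (76 mm by 85 mm) begins 54 mm behind the grasp point. The pads swing forward as they close: fully open they stand 13 mm farther back than shut.
Start: joints at [1.284, 0.332, -0.065, 1.46, 0.022, 1.35, -0.088], TCP at [0.163, -0.603, 0.231] pointing down, gripper open.
Joint ranges: [-2.6, 2.6], [-0.5, 2.12], [-1.47, 1.34], [0.16, 2.42], [-1.27, 4.41], [0.06, 2.06], [-2.6, 2.6]. Speed limits (rad/s): [2.22, 2.22, 2.79, 2.79, 3.14, 3.14, 3.14].

INTERFACE

Orientations are given as a unit quaternion [x, y, z, w].
In Python, from workcell import monitor, eyes, ticket, models gives the robot as it stands.
- The arm moves only by the tool servo_tool, never from a script. Its argument "motion" is a list of rows, each a list of 7 numbers: the opening, from 0 (shut) to 1 (fully open), then the shift along the tool's x, y, z in m, then the turn, a rotation vector about the tool's x, y, z in degrees. In form: [[fingers, tx, ty, tz, rx, ry, rz], ...]. A call has 1 to 20 rows; each row is the pose to reach, as a shift and turn from the pose commanded when the call began, along the tool's axes at that moment; what a row does not reach only later rows make up. A row lasts 1/8 s, in which the tool goes at most 62.5 mm and 10.7 degrees, less where a joint would pass 70% of its speed; a pose out of reach is approached as far as the arm can. A call with a gripper value outside its range is refused whole. The fingers move at their own pace and stop on an object; "grip_force" is the grip in N (left out, the last holds). Time passes only in rows, so rows that repeat a pose let the fingers close. It gives the time, the measured TCP pose, the force and the opening at its end, in the units of the state.
- monitor.get_obs(): the state, without advancing time (a new reading comes with each control period).
- eyes.camera(name): name is "scene" or "top"; returns (picture, depth): 384x512x3 uint8, blue, green, red; 384x512 float32, m along the optical axis (not along the pixel's ray), 0 where there is no reading.
- eyes.camera_info(name): a dict with "intrinsics" (3x3 intrinsics, pixels), "extrinsics" (4x4, takes a point from world to camera coordinates). Camera axes: x right, y down, z forward; pixel columns grow to the right and rows downward; lengths in m; the calibration is good to about 2 mm. A picture is of the moment at which its call begins. camera_info takes no time and is no camera call.
- ticket.hand_in(): hands the job in, once; it reports no verdict.
Trained networks look in the newest picture that a camera, given by its name, has taken for a name from the list of things; names that differ only in an ending like _2 or _b are one class to them, and where a whole thing is asked for, a point or a joint stands for the part that bears it (a point fixed in the world has none). Each returns a list of dicts, best first, with "confidence" (0 to 1); they miss things now and then, are a little off and sometimes report something else, mostly with a low value. They report only what shows in the picture. A call takes as long as a camera call.
- models.boxes_of(camera, thing): "point" ([x, y, z] in m, in the coordinates of the camera as it stood for that picture, good to about 4 mm: the middle of the surface that is visible of it).
The state is a dict: "clock": time; "joint_pos": joint angles; "joint_velocities": joint speeds; "tau": joint torques, N m; "position": TCP position; "ee_rot": TCP orientation; "ft_force": force on the tool from outside, world axes, zero at the start; "torque": the same for the moment, N m; "grip_width": opening from 0.0 (shut) to 1.0 (fully open).
Only numpy, scipy, OpenCV 4.12 (cv2) and the standard library are available. Lean on these libraries where they do the work, as an engineer would, in place of code of your own. Each camera call takes 0.05 s, during which the arm holds its last target. There are 200 camera calls.

## Working session

There is one attempt and no reset: what is moved stays moved. The work goes in short steps, Python scripts to look and compute and a tool call to move; the robot and the scene stay as the last step left them, time stands still between calls to the robot, and variables do not carry over. Pictures are saved under pics/ and viewed, about 8 in all and at most 12, crops included, and the job is handed in when it is done.

Besides the shell and the picture viewer there is one more tool, called by a JSON object that holds its "api" and its "payload", one argument or row to a line. servo_tool: Moves the arm, as the interface text tells. Its arguments: {"type":"object","properties":{"motion":{"type":"array"},"grip_force":{"type":"number"}},"required":["motion"]}

```bash
mkdir -p pics; cat > h.py <<'E'
import numpy as np, cv2
from workcell import monitor, eyes, ticket, models
def shot(c,n):
    p,d=eyes.camera(c); cv2.imwrite(f'pics/{n}.png',p); return p,d
def w(c,p):
    T=np.linalg.inv(eyes.camera_info(c)['extrinsics']); return (T@np.append(p,1))[:3]
def cloud(c,d):
    i=eyes.camera_info(c); K=np.array(i['intrinsics']); v,u=np.mgrid[:d.shape[0],:d.shape[1]]
    P=np.stack([(u-K[0,2])*d/K[0,0],(v-K[1,2])*d/K[1,1],d,np.ones_like(d)],-1)
    return (P@np.linalg.inv(i['extrinsics']).T)[...,:3]
E
python3 - <<'E'
from h import *
np.set_printoptions(precision=4,suppress=True)
s=monitor.get_obs(); print(s['position'],s['ee_rot'],s['ft_force'])
a,_=shot('scene','s0'); b,_=shot('top','t0')
for c in('scene','top'):
    for t in('fixture','tab','crossbar','holdarm','pawl','foot_a','collar','oil_bottle','screwdriver','spanner'):
        for r in models.boxes_of(c,t)[:2]: print(c,t,round(r['confidence'],2),w(c,r['point']))
print(monitor.get_obs()['clock'])
E
```

```text
[ 0.1629 -0.603   0.2305] [ 0.794  -0.608  -0.0006 -0.0004] [-1.2833 -0.0429 -0.3275]
scene tab 0.52 [ 0.6944 -0.3305  0.0775]
scene crossbar 0.77 [ 0.543  -0.0361  0.1569]
scene pawl 0.94 [ 0.7445 -0.0333  0.1608]
scene foot_a 0.56 [0.5517 0.0611 0.0134]
scene collar 0.69 [ 0.644  -0.025   0.0328]
scene collar 0.67 [ 0.6907 -0.3284  0.0791]
scene oil_bottle 0.8 [ 0.6912 -0.3279  0.0787]
scene screwdriver 0.48 [ 0.4578 -0.4203  0.0195]
scene spanner 0.83 [0.5633 0.4409 0.0082]
scene spanner 0.2 [ 0.4584 -0.4208  0.0218]
top fixture 0.82 [ 0.5977 -0.038   0.0122]
top tab 0.81 [ 0.732  -0.0299  0.1659]
top tab 0.63 [0.5394 0.0611 0.0147]
top crossbar 0.84 [ 0.4876 -0.0436  0.2172]
top holdarm 0.81 [ 0.488  -0.042   0.2181]
top pawl 0.53 [ 0.7328 -0.0268  0.1645]
top foot_a 0.4 [ 0.6228 -0.1418  0.0131]
top collar 0.43 [0.6172 0.0532 0.0144]
top oil_bottle 0.16 [0.5451 0.4404 0.005 ]
top screwdriver 0.58 [ 0.4506 -0.4248  0.023 ]
top spanner 0.54 [0.5438 0.4375 0.0087]
1.1
```

```bash
python3 -c "
import cv2,numpy as np
cv2.imwrite('pics/both0.png',cv2.resize(np.vstack([cv2.imread('pics/s0.png'),cv2.imread('pics/t0.png')]),None,fx=.78,fy=.78))"
```

```text
(no output)
```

View pics/both0.png

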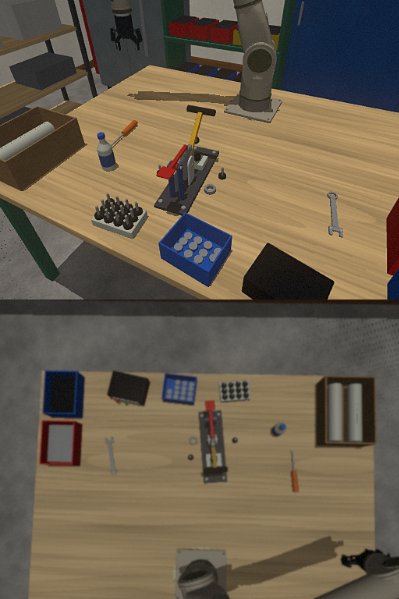

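```bash
python3 - <<'E'
from h import *
np.set_printoptions(precision=4,suppress=True)
out=[]
for c in('top','scene'):
    p,d=shot(c,c+'1'); P=cloud(c,d); h=cv2.cvtColor(p,cv2.COLOR_BGR2HSV).astype(int)
    X=P[...,0];Y=P[...,1];Z=P[...,2]
    roi=(d>0)&(X>.38)&(X<.9)&(Y>-.16)&(Y<.09)
    red=roi&((h[...,0]<8)|(h[...,0]>172))&(h[...,1]>150)&(Z>.1)
    bar=roi&(Z>.19)&(h[...,2]<90)&(X<.56)
    base=roi&(Z>.006)&(Z<.018)
    yel=roi&(h[...,0]>18)&(h[...,0]<32)&(h[...,1]>150)&(Z>.07)
    for n,m in(('red',red),('bar',bar),('base',base),('yel',yel)):
        q=P[m]; print(c,n,len(q)); 
        if len(q)<5: continue
        print(' mean',q.mean(0),'p2',np.percentile(q,2,0),'p98',np.percentile(q,98,0),'rect',cv2.minAreaRect(q[:,:2].astype(np.float32)*1000))
    v,u=np.where(roi&(Z>.1)); 
    cr=p[max(v.min()-30,0):v.max()+40,max(u.min()-50,0):u.max()+50]; out.append(cv2.resize(cr,(int(cr.shape[1]*550/cr.shape[0]),550),interpolation=cv2.INTER_CUBIC))
cv2.imwrite('pics/c1.png',np.hstack(out)[:, :800])
E
```

```text
top red 259
 mean [ 0.7173 -0.0281  0.1649] p2 [ 0.6237 -0.0415  0.1534] p98 [ 0.7746 -0.008   0.173 ] rect ((697.2647094726562, -26.214582443237305), (156.23529052734375, 33.68766403198242), 1.398829698562622)
top bar 227
 mean [ 0.4786 -0.0517  0.2229] p2 [ 0.4649 -0.1004  0.2143] p98 [ 0.4919 -0.0036  0.2297] rect ((478.7279968261719, -51.39025115966797), (23.24978256225586, 99.68115234375), 5.487951755523682)
top base 2534
 mean [ 0.6244 -0.0258  0.0115] p2 [ 0.4    -0.1464  0.0062] p98 [0.8846 0.0837 0.0177] rect ((639.997314453125, -35.27350616455078), (519.9447631835938, 249.3318328857422), 0.06708849966526031)
top yel 102
 mean [ 0.532  -0.0461  0.1762] p2 [ 0.4881 -0.0529  0.1362] p98 [ 0.5752 -0.0392  0.2162] rect ((531.6063842773438, -45.674808502197266), (88.35021209716797, 14.42358684539795), 4.5714592933654785)
scene red 506
 mean [ 0.7249 -0.0262  0.1636] p2 [ 0.6225 -0.0423  0.1478] p98 [ 0.7821 -0.0041  0.168 ] rect ((700.8179321289062, -28.827625274658203), (164.88389587402344, 42.00082015991211), 4.495707988739014)
scene bar 317
 mean [ 0.4879 -0.0484  0.2176] p2 [ 0.4742 -0.0982  0.2016] p98 [ 0.4976 -0.0032  0.2256] rect ((493.7309875488281, -50.57985305786133), (38.58066940307617, 100.3780746459961), 9.115596771240234)
scene base 2874
 mean [ 0.6772 -0.0063  0.0128] p2 [ 0.4375 -0.0851  0.0067] p98 [0.8767 0.0813 0.0172] rect ((660.9070434570312, -36.1845703125), (471.98516845703125, 234.8885955810547), 3.4258499145507812)
scene yel 356
 mean [ 0.5432 -0.0435  0.1672] p2 [ 0.4912 -0.0574  0.1082] p98 [ 0.6998 -0.0091  0.2112] rect ((595.986083984375, -27.049041748046875), (227.76663208007812, 93.46766662597656), 11.276139259338379)
```

View pics/c1.png

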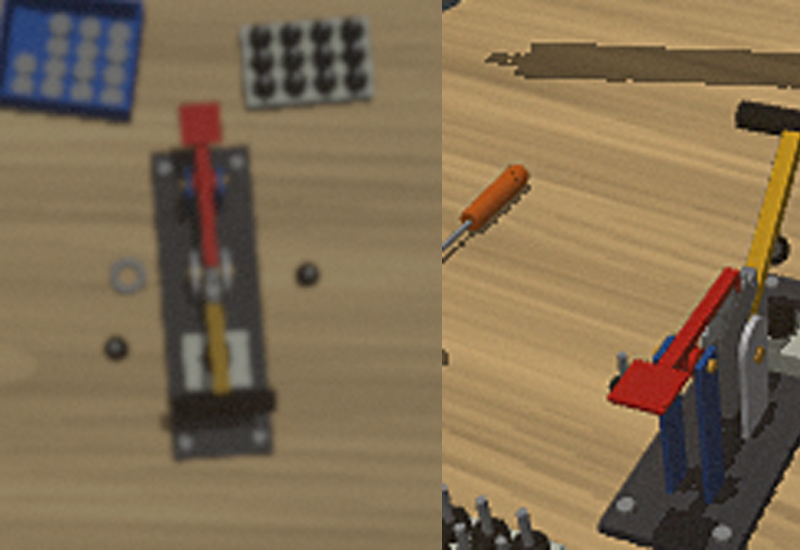

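```bash
cat >> h.py <<'E'
from scipy.spatial.transform import Rotation as R
def to(*pts):
    s=monitor.get_obs(); r=R.from_quat(s['ee_rot'])
    print('t',s['clock'],'pos',np.round(s['position'],4),'F',np.round(s['ft_force'],1))
    for p in pts: print(p,np.round(r.inv().apply(np.array(p)-s['position']),4))
E
python3 -c "
from h import *
to((.163,-.603,.32),(.7595,-.0225,.32),(.7595,-.0225,.18))"
```

```text
t 1.2 pos [ 0.163  -0.6034  0.2314] F [ 1.  -0.6 -0.4]
(0.163, -0.603, 0.32) [-0.0004 -0.0001 -0.0886]
(0.7595, -0.0225, 0.32) [-0.4053 -0.7274 -0.0887]
(0.7595, -0.0225, 0.18) [-0.4053 -0.7274  0.0513]
```

{"api": "servo_tool", "payload": {
  "motion": [
    [0,0,0,-0.05,0,0,0],
    [0,-0.03,-0.05,-0.09,0,0,0],
    [0,-0.06,-0.108,-0.09,0,0,0],
    [0,-0.09,-0.162,-0.09,0,0,0],
    [0,-0.12,-0.216,-0.09,0,0,0],
    [0,-0.15,-0.27,-0.09,0,0,0],
    [0,-0.18,-0.324,-0.09,0,0,0],
    [0,-0.21,-0.378,-0.09,0,0,0],
    [0,-0.24,-0.432,-0.09,0,0,0],
    [0,-0.27,-0.486,-0.09,0,0,0],
    [0,-0.3,-0.54,-0.09,0,0,0],
    [0,-0.33,-0.594,-0.09,0,0,0],
    [0,-0.36,-0.648,-0.09,0,0,0],
    [0,-0.385,-0.69,-0.09,0,0,0],
    [0,-0.4055,-0.7275,-0.09,0,0,0],
    [0,-0.4055,-0.7275,-0.09,0,0,0],
    [0,-0.4055,-0.7275,-0.09,0,0,0]
  ]
}}

```text
clock: 3.32
position: [0.7595, -0.0227, 0.3211]
ee_rot: [0.794, -0.608, 0.0, 0.0]
ft_force: [-0.5, -1.0, 0.2]
grip_width: 0.002
```

```bash
python3 -c "
from h import *
to((.7595,-.0225,.18),(.7595,-.0225,.145))
p,d=shot('scene','s2'); q,_=shot('top','t2')
cv2.imwrite('pics/c2.png',np.hstack([cv2.resize(p[80:300,150:350],(400,440)),cv2.resize(q[60:280,180:380],(400,440))]))"
```

```text
t 3.325 pos [ 0.7595 -0.0227  0.3211] F [-0.5 -1.   0.2]
(0.7595, -0.0225, 0.18) [-3.000e-04 -1.000e-04  1.411e-01]
(0.7595, -0.0225, 0.145) [-3.000e-04 -1.000e-04  1.761e-01]
```

View pics/c2.png

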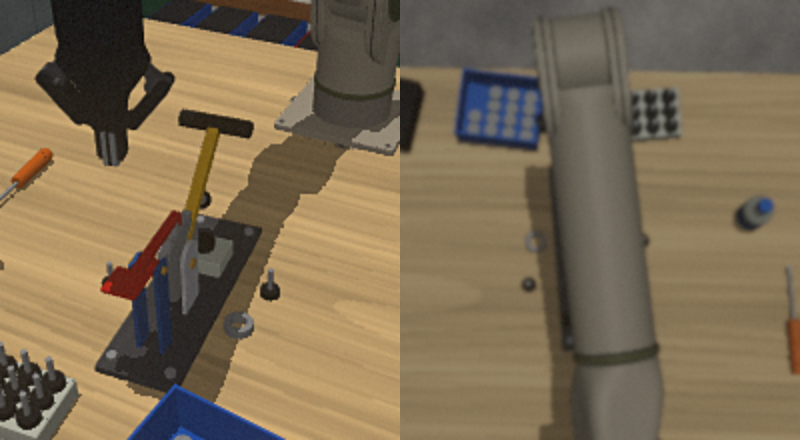

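{"api": "servo_tool", "payload": {
  "motion": [
    [0,0,0,0.05,0,0,0],
    [0,0,0,0.1,0,0,0],
    [0,0,0,0.13,0,0,0],
    [0,0,0,0.145,0,0,0],
    [0,0,0,0.15,0,0,0],
    [0,0,0,0.155,0,0,0],
    [0,0,0,0.159,0,0,0],
    [0,0,0,0.162,0,0,0],
    [0,0,0,0.164,0,0,0],
    [0,0,0,0.164,0,0,0]
  ]
}}

```text
clock: 4.68
position: [0.7599, -0.0221, 0.1576]
ee_rot: [0.794, -0.608, 0.0, -0.0]
ft_force: [4.8, -0.1, 3.7]
grip_width: -0.0
```

{"api": "servo_tool", "payload": {
  "motion": [
    [0,0,-0.001,0.004,0,0,0],
    [0,0,-0.002,0.008,0,0,0],
    [0,0,-0.003,0.012,0,0,0],
    [0,0,-0.003,0.014,0,0,0],
    [0,0,-0.003,0.014,0,0,0]
  ]
}}

```text
clock: 5.3
position: [0.7632, -0.0216, 0.1472]
ee_rot: [0.794, -0.608, 0.001, -0.001]
ft_force: [-3.4, -0.6, 24.7]
grip_width: -0.002
```

{"api": "servo_tool", "payload": {
  "motion": [
    [0,0,0,-0.005,0,0,0],
    [0,0,0,-0.03,0,0,0],
    [0,0,0,-0.08,0,0,0],
    [0,0,0,-0.14,0,0,0],
    [0,0,0,-0.16,0,0,0],
    [0,0,0,-0.16,0,0,0]
  ]
}}

```text
clock: 6.05
position: [0.7623, -0.0212, 0.3036]
ee_rot: [0.794, -0.608, -0.0, 0.0]
ft_force: [0.5, 0.2, -0.7]
grip_width: 0.004
```

```bash
python3 - <<'E'
from h import *
p,d=shot('scene','s3'); P=cloud('scene',d);h=cv2.cvtColor(p,cv2.COLOR_BGR2HSV).astype(int)
X,Y,Z=P[...,0],P[...,1],P[...,2]
m=(d>0)&(X>.6)&(X<.8)&(abs(Y+.03)<.06)&((h[...,0]<8)|(h[...,0]>172))&(h[...,1]>150)&(Z>.1)
q=P[m]; s=q[:,0]
for a in np.arange(.61,.8,.02):
    k=q[(s>=a)&(s<a+.02)]
    if len(k): print(round(a,2),len(k),k.mean(0).round(4))
m=(d>0)&(X>.4)&(X<.56)&(abs(Y+.05)<.07)&(Z>.12)&(h[...,2]<90);print('bar',P[m].mean(0),len(P[m]),np.percentile(P[m],[2,98],0))
# arc targets
c=np.array([.7535,-.0225]);e=np.array([-.9945,-.1045])
pts=[]
for th in [.78,.78,.6,.45,.3,.15,0,-.03]:
    fx=-.025+.19*np.cos(th)+.165; xy=c+e*fx; pts.append((round(xy[0],4),round(xy[1],4),round(.085+.19*np.sin(th)+.012,4)))
print(pts); to(*pts)
cv2.imwrite('pics/c3.png',cv2.resize(p[80:300,150:350],(500,550)))
E
```

```text
0.61 3 [ 0.6282 -0.0323  0.1794]
0.63 44 [ 0.6403 -0.0346  0.1874]
0.65 43 [ 0.66   -0.0333  0.1805]
0.67 45 [ 0.6802 -0.0314  0.1733]
0.69 59 [ 0.7008 -0.0274  0.1632]
0.71 71 [ 0.718  -0.0261  0.1555]
0.73 65 [ 0.7416 -0.0215  0.1648]
0.75 158 [ 0.7599 -0.0236  0.1479]
0.77 125 [ 0.778  -0.0221  0.1414]
bar [ 0.49386063 -0.04737332  0.20799402] 360 [[ 0.47439519 -0.09787017  0.12375748]
 [ 0.54406967 -0.00314569  0.22560134]]
[(np.float64(0.4799), np.float64(-0.0512), np.float64(0.2306)), (np.float64(0.4799), np.float64(-0.0512), np.float64(0.2306)), (np.float64(0.4583), np.float64(-0.0535), np.float64(0.2043)), (np.float64(0.4441), np.float64(-0.055), np.float64(0.1796)), (np.float64(0.4338), np.float64(-0.0561), np.float64(0.1531)), (np.float64(0.4274), np.float64(-0.0568), np.float64(0.1254)), (np.float64(0.4253), np.float64(-0.057), np.float64(0.097)), (np.float64(0.4254), np.float64(-0.057), np.float64(0.0913))]
t 6.1 pos [ 0.762  -0.0213  0.3016] F [-0.1 -1.3 -0.5]
(np.float64(0.4799), np.float64(-0.0512), np.float64(0.2306)) [-0.0447  0.28    0.0717]
(np.float64(0.4799), np.float64(-0.0512), np.float64(0.2306)) [-0.0447  0.28    0.0717]
(np.float64(0.4583), np.float64(-0.0535), np.float64(0.2043)) [-0.0482  0.3013  0.0981]
(np.float64(0.4441), np.float64(-0.055), np.float64(0.1796)) [-0.0504  0.3154  0.1228]
(np.float64(0.4338), np.float64(-0.0561), np.float64(0.1531)) [-0.052   0.3255  0.1494]
(np.float64(0.4274), np.float64(-0.0568), np.float64(0.1254)) [-0.053   0.3318  0.1771]
(np.float64(0.4253), np.float64(-0.057), np.float64(0.097)) [-0.0533  0.3338  0.2055]
(np.float64(0.4254), np.float64(-0.057), np.float64(0.0913)) [-0.0533  0.3337  0.2112]
```

View pics/c3.png

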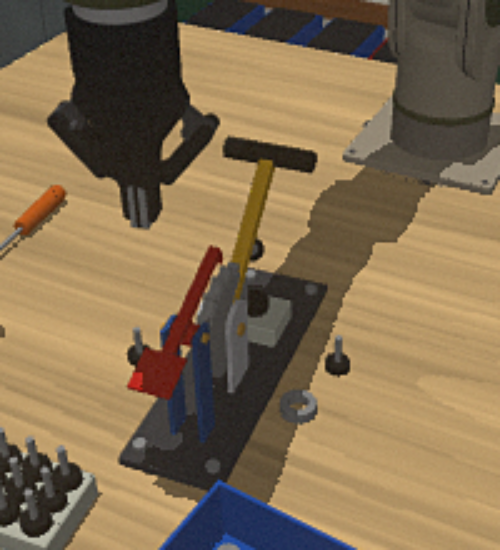

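{"api": "servo_tool", "payload": {
  "motion": [
    [0,-0.007,0.045,0,0,0,0],
    [0,-0.016,0.1,0,0,0,0],
    [0,-0.025,0.155,0,0,0,0],
    [0,-0.034,0.21,0,0,0,0],
    [0,-0.042,0.26,0,0,0,0],
    [0,-0.0447,0.28,0.02,0,0,0],
    [0,-0.0447,0.28,0.055,0,0,0],
    [0,-0.0447,0.28,0.065,0,0,0],
    [0,-0.0447,0.28,0.07,0,0,0],
    [0,-0.0447,0.28,0.072,0,0,0]
  ]
}}

```text
clock: 7.35
position: [0.4808, -0.0512, 0.2314]
ee_rot: [0.794, -0.608, -0.0, -0.0]
ft_force: [0.8, -0.1, -0.6]
grip_width: -0.0
```

{"api": "servo_tool", "payload": {
  "motion": [
    [0,-0.0009,0.0055,0.006,0,0,0],
    [0,-0.0018,0.011,0.0125,0,0,0],
    [0,-0.0027,0.0163,0.0195,0,0,0],
    [0,-0.0035,0.0213,0.0264,0,0,0],
    [0,-0.0041,0.025,0.0325,0,0,0],
    [0,-0.0047,0.0287,0.0387,0,0,0],
    [0,-0.0052,0.0322,0.0449,0,0,0],
    [0,-0.0057,0.0354,0.0511,0,0,0],
    [0,-0.0057,0.0354,0.0511,0,0,0]
  ]
}}

```text
clock: 8.48
position: [0.4442, -0.0552, 0.18]
ee_rot: [0.794, -0.608, -0.0, 0.0]
ft_force: [0.2, -0.0, 0.1]
grip_width: 0.001
```

```bash
python3 - <<'E'
from h import *
p,d=shot('scene','s4'); to()
cv2.imwrite('pics/c4.png',cv2.resize(p[80:300,150:350],(500,550)))
E
```

```text
t 8.525 pos [ 0.4446 -0.0551  0.1802] F [ 0.1  0.2 -0.8]
```

View pics/c4.png

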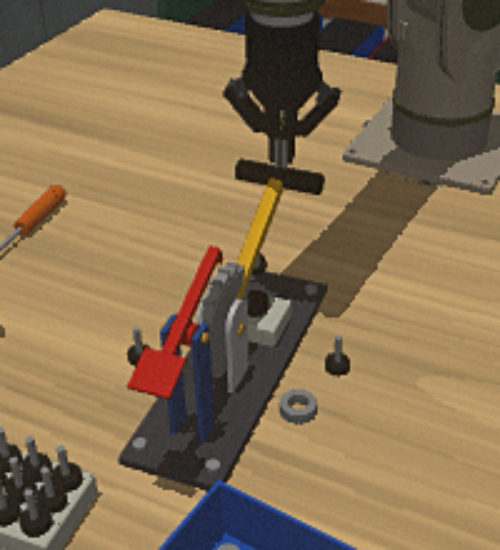

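{"api": "servo_tool", "payload": {
  "motion": [
    [0,-0.0005,0.0028,0.0066,0,0,0],
    [0,-0.0009,0.0055,0.0133,0,0,0],
    [0,-0.0013,0.0079,0.02,0,0,0],
    [0,-0.0016,0.0101,0.0266,0,0,0],
    [0,-0.0019,0.012,0.0335,0,0,0],
    [0,-0.0022,0.0137,0.0404,0,0,0],
    [0,-0.0024,0.0152,0.0474,0,0,0],
    [0,-0.0026,0.0164,0.0543,0,0,0],
    [0,-0.0027,0.0173,0.0615,0,0,0],
    [0,-0.0028,0.0179,0.0685,0,0,0],
    [0,-0.0029,0.0183,0.0755,0,0,0],
    [0,-0.0029,0.0184,0.081,0,0,0],
    [0,-0.0029,0.0184,0.084,0,0,0],
    [0,-0.0029,0.0184,0.086,0,0,0],
    [0,-0.0029,0.0184,0.086,0,0,0]
  ]
}}

```text
clock: 10.4
position: [0.4264, -0.0571, 0.096]
ee_rot: [0.794, -0.608, 0.0, 0.001]
ft_force: [-16.1, -0.1, 33.2]
grip_width: -0.002
```

{"api": "servo_tool", "payload": {
  "motion": [
    [0,0,0,0,0,0,0],
    [0,0,0,-0.004,0,0,0],
    [0,0,0,-0.02,0,0,0],
    [0,0,0,-0.07,0,0,0],
    [0,0,0,-0.13,0,0,0],
    [0,0,0,-0.18,0,0,0],
    [0,0,0,-0.18,0,0,0]
  ]
}}

```text
clock: 11.28
position: [0.4283, -0.0569, 0.2786]
ee_rot: [0.794, -0.608, 0.004, -0.002]
ft_force: [0.3, -0.4, -0.9]
grip_width: 0.0
```

```bash
python3 - <<'E'
from h import *
p,d=shot('scene','s5'); to(); P=cloud('scene',d);h=cv2.cvtColor(p,cv2.COLOR_BGR2HSV).astype(int)
X,Y,Z=P[...,0],P[...,1],P[...,2]
m=(d>0)&(X>.39)&(X<.46)&(abs(Y+.057)<.06)&(Z>.05)&(Z<.15)&(h[...,2]<90);print('bar',P[m].mean(0),np.percentile(P[m],[2,98],0))
m=(d>0)&(X>.42)&(X<.58)&(abs(Y+.05)<.04)&(h[...,0]>18)&(h[...,0]<32)&(h[...,1]>150)&(Z>.05)
q=P[m];print('yel slope',len(q),np.polyfit(q[:,0],q[:,2],1))
m=(d>0)&(X>.6)&(X<.8)&(abs(Y+.03)<.06)&((h[...,0]<8)|(h[...,0]>172))&(h[...,1]>150)&(Z>.1)
q=P[m]
for a in (.63,.65,.67,.69,.71,.75,.77):
    k=q[(q[:,0]>=a)&(q[:,0]<a+.02)]; print(a,len(k),k.mean(0).round(4))
cv2.imwrite('pics/c5.png',cv2.resize(p[80:300,150:350],(500,550)))
E
```

```text
t 11.325 pos [ 0.4273 -0.057   0.2761] F [ 0.6  0.3 -0.7]
bar [ 0.43865181 -0.05385239  0.09152869] [[ 0.42365995 -0.10446475  0.0777466 ]
 [ 0.44909586 -0.00753406  0.09862402]]
yel slope 203 [-0.51096469  0.36017153]
0.63 43 [ 0.6399 -0.0351  0.1875]
0.65 45 [ 0.6597 -0.0333  0.1813]
0.67 49 [ 0.6803 -0.0314  0.1732]
0.69 61 [ 0.7014 -0.0276  0.1631]
0.71 69 [ 0.7186 -0.0259  0.1553]
0.75 157 [ 0.7602 -0.0235  0.148 ]
0.77 127 [ 0.7777 -0.0221  0.1413]
```

View pics/c5.png

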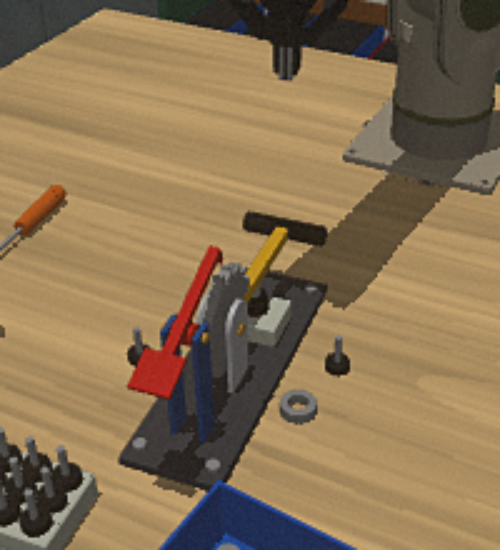

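{"api": "servo_tool", "payload": {
  "motion": [
    [0,0.05,0.013,0,0,0,0],
    [0,0.1,0.026,0,0,0,0],
    [0,0.15,0.04,0,0,0,0],
    [0,0.2,0.053,0,0,0,0],
    [0,0.25,0.066,0,0,0,0],
    [0,0.3,0.08,0,0,0,0],
    [0,0.34,0.09,0,0,0,0],
    [0,0.34,0.09,0,0,0,0]
  ]
}}

```text
clock: 12.32
position: [0.4264, -0.4114, 0.2718]
ee_rot: [0.793, -0.61, -0.002, 0.0]
ft_force: [0.5, 0.5, -0.3]
grip_width: 0.004
```

```bash
python3 - <<'E'
from h import *
to()
o=[]
for c in('top','scene'):
    p,d=shot(c,c+'6'); P=cloud(c,d);h=cv2.cvtColor(p,cv2.COLOR_BGR2HSV).astype(int)
    X,Y,Z=P[...,0],P[...,1],P[...,2]
    m=(d>0)&(X>.39)&(X<.5)&(abs(Y+.057)<.06)&(Z>.06)&(Z<.15)&(h[...,2]<90);q=P[m];print(c,'bar',len(q),q.mean(0).round(4),np.percentile(q,[2,50,98],0).round(4))
    m=(d>0)&(X>.42)&(X<.6)&(abs(Y+.045)<.04)&(h[...,0]>18)&(h[...,0]<32)&(h[...,1]>150)&(Z>.06)
    q=P[m]
    for a in np.arange(.42,.6,.02):
        k=q[(q[:,0]>=a)&(q[:,0]<a+.02)]
        if len(k): print(' yel',a.round(2),len(k),k.mean(0).round(4),k[:,2].max().round(4))
    v,u=np.where((d>0)&(X>.4)&(X<.8)&(abs(Y+.04)<.1)); cr=p[v.min():v.max(),u.min():u.max()]
    o.append(cv2.resize(cr,(390,500),interpolation=cv2.INTER_CUBIC))
cv2.imwrite('pics/c6.png',np.hstack(o))
for t in('foot_a','collar','oil_bottle','screwdriver','spanner','crossbar'):
    for c in('scene','top'):
        for r in models.boxes_of(c,t)[:2]: print(c,t,round(r['confidence'],2),w(c,r['point']).round(3))
E
```

```text
t 12.325 pos [ 0.4264 -0.4114  0.2718] F [ 0.5  0.5 -0.3]
top bar 191 [ 0.4302 -0.056   0.0954] [[ 0.4174 -0.1049  0.0854]
 [ 0.4298 -0.0566  0.0957]
 [ 0.4443 -0.0084  0.1033]]
 yel 0.42 7 [ 0.4384 -0.0555  0.0948] 0.1011
 yel 0.44 21 [ 0.4498 -0.055   0.0935] 0.1012
 yel 0.46 24 [ 0.4688 -0.0518  0.0942] 0.0999
 yel 0.48 21 [ 0.4896 -0.0505  0.094 ] 0.0996
 yel 0.5 17 [ 0.5121 -0.048   0.0952] 0.1027
 yel 0.52 19 [ 0.5291 -0.0464  0.0934] 0.1044
 yel 0.54 7 [ 0.5449 -0.0453  0.0951] 0.0991
scene bar 253 [ 0.4407 -0.0534  0.0912] [[ 0.426  -0.1036  0.0779]
 [ 0.4391 -0.0476  0.0924]
 [ 0.484  -0.008   0.0988]]
 yel 0.42 4 [ 0.435  -0.0192  0.0815] 0.0861
 yel 0.44 29 [ 0.4493 -0.0545  0.0915] 0.0954
 yel 0.46 30 [ 0.4702 -0.0514  0.0925] 0.0961
 yel 0.48 33 [ 0.4907 -0.0492  0.0916] 0.0955
 yel 0.5 29 [ 0.5106 -0.047   0.0922] 0.0959
 yel 0.52 36 [ 0.5298 -0.0446  0.0905] 0.0961
 yel 0.54 24 [ 0.5482 -0.0409  0.0888] 0.0959
 yel 0.56 12 [ 0.5679 -0.0361  0.0894] 0.0943
scene foot_a 0.46 [0.555 0.062 0.015]
top foot_a 0.48 [ 0.622 -0.141  0.013]
scene collar 0.53 [0.628 0.053 0.017]
scene oil_bottle 0.72 [ 0.689 -0.329  0.076]
top oil_bottle 0.81 [ 0.665 -0.331  0.099]
top oil_bottle 0.27 [ 0.731 -0.03   0.158]
scene screwdriver 0.54 [ 0.457 -0.422  0.021]
top screwdriver 0.53 [ 0.454 -0.423  0.022]
scene spanner 0.94 [0.562 0.44  0.009]
top spanner 0.51 [0.541 0.438 0.008]
top spanner 0.37 [ 0.622 -0.142  0.015]
scene crossbar 0.73 [ 0.557 -0.037  0.093]
top crossbar 0.87 [ 0.467 -0.048  0.096]
```

View pics/c6.png

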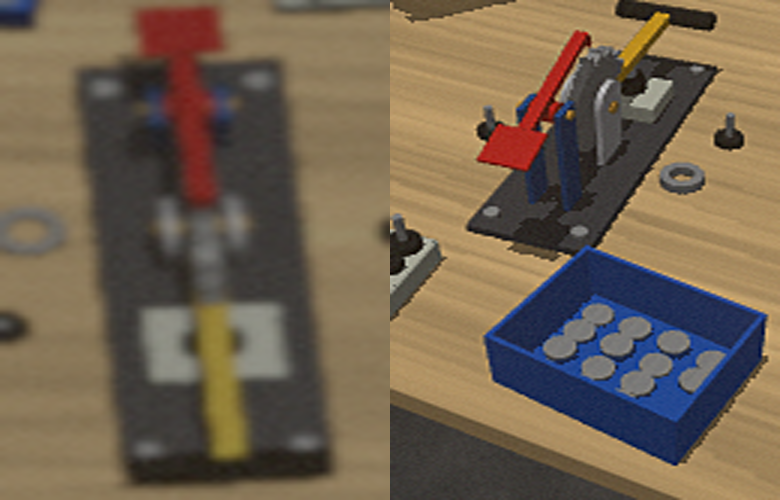

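The top face of the yellow arm is level at z ≈ 0.094 along its whole length, and the pawl is still tilted free. The bystanders have not moved.

```bash
python3 -c "
from h import *
print(ticket.hand_in())"
```

```text
the job is handed in; nothing more can be done
None
```

The arm is down on the rubber foot, the pawl is free of the teeth, and I have handed the job in; `hand_in` gives no verdict. I pressed the red tab with the shut fingertips until it hit its stop (24.7 N). I then pushed the crossbar down along its arc to its stop (33 N), lifted off and moved the gripper clear. The whole run took about 12.3 s of the 40 s allowed.

**Last checks, from both cameras:**
- **Arm:** its top face is level at z ≈ 0.094 m, where 0.093 is expected when fully down.
- **Pawl:** it was tilted by about 0.35 to 0.39 rad after the press, and the last measurement, after the arm was pushed down, showed the same. That is about its full travel.
- **Bystanders:** no detection points to anything having moved.
    - The collar was found only by the scene camera in the last look, because the top camera missed it.
    - I took the top camera's bottle position as part of the usual difference between views, since the scene camera put the bottle where it was at the start.
- **Contact:** the measured tool force was about zero, with the gripper well clear of everything.

**One disagreement:** an earlier slope fit on the yellow arm, from the scene camera alone, suggested it was tilted. I put that down to stray pixels in the fit. The final measurement, taken in slices from both cameras, showed the arm level.

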